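# Change over the leather-edge burnisher to the walnut head

## Robot

A 6-joint arm with a two-finger parallel gripper is mounted at the origin on the work surface. World frame = base frame: x ahead of the robot, y to its left, z up, the work surface at z = 0. Lengths are in mm, angles in rad, forces in N, time in s.
With the tool pointing down it reaches from about 350 to 875 mm from the base axis. Payload 4.2 kg.
Tool frame: the origin (TCP) lies between the finger pads; the fingertips stand 17 mm ahead of it and the grasp point (between the pads) lies 2 mm behind it; z points along the fingers, y is the line along which they close (so a half turn about z gives the same grasp; the last joint's range is limited). The gripper opens to 85 mm and grips with 20 to 120 N. Pads are 22 mm wide; open, the fingers measure 114 mm over their backs; the gripper's body (76 mm by 85 mm) begins 54 mm behind the grasp point. The pads swing forward as they close: fully open they stand 13 mm farther back than shut.
Start: joints at [1.539, 0.385, 0.008, 0, -1.194, -0.259], TCP at [179.167, 598.747, 248.312] pointing down, gripper open.
Joint ranges: [-3.14, 3.14], [-1.21, 2.06], [-1.07, 1.41], [-3.16, 2.05], [-2.99, -0.16], [-3.1, 3.1]. Speed limits (rad/s): [2.79, 2.79, 3.14, 3.14, 3.14, 3.14].

## Interface

Orientations are given as a rotation vector (axis times angle).
In Python, from cell import robot gives the robot as it stands.
- The arm moves only by the shell command python3 -m pendant 'ROWS' [FORCE]. ROWS is JSON, a list of rows, each a list of 3 entries, a list of its own where there are three numbers: the turn, a rotation vector about the tool's x, y, z in rad, then the shift along the tool's x, y, z in m, then the closure, from -1 (fully open) to 1 (shut). A call has exactly 8 rows; each row is the pose to reach, as a shift and turn from the pose commanded when the call began, along the tool's axes at that moment; what a row does not reach only later rows make up. A row lasts 1/10 s, in which the tool goes at most 50 mm and 8.59 degrees, less where a joint would pass 70% of its speed; a pose out of reach is approached as far as the arm can. A call with a gripper value outside its range is refused whole. The fingers move at their own pace and stop on an object; FORCE is the grip in N (left out, the last holds). Time passes only in rows, so rows that repeat a pose let the fingers close, or fill a call up. It gives the time, the measured TCP pose, the force, the opening and the grip force at its end, in the units of the state.
- robot.read_state(): the state, without advancing time (a new reading comes with each control period).
- robot.capture(name): name is "side" or "top" or "wrist"; returns a dict with "img" (384x512x3 uint8, red, green, blue), "fovy" (degrees; the focal length in pixels is half the picture's height over the tangent of half this angle, whatever the lens; pixels are square), "cx", "cy" (the principal point, pixels), "R" (3x3) and "t" (3): a world point X has camera coordinates R X + t; the wrist camera has in their place "tool_from_camera" (4x4, takes a point from camera to tool coordinates, whose origin is the TCP and whose axes are the flange's). Camera axes: x right, y down, z forward; pixel columns grow to the right and rows downward; lengths in mm; the calibration is good to about 2 mm. A picture is of the moment at which its call begins: read the wrist's pose just before it. There is no depth.
- robot.finish_job(): hands the job in; it is judged then, once.
The state is a dict: "clock": time; "joint_positions": joint angles; "dq": joint speeds; "joint_efforts": joint torques, N m; "tcp_pos": TCP position; "tool_rot": TCP orientation; "wrist_force": force on the tool from outside, world axes, zero at the start; "moment": the same for the moment, N m; "gripper_width": finger opening in mm; "gripper_force": force on a finger pad.
Only numpy, scipy, OpenCV 4.12 (cv2) and the standard library are available. Lean on these libraries where they do the work, as an engineer would, in place of code of your own. Each camera call takes 0.05 s, during which the arm holds its last target. There are 200 camera calls.

## Task

Lift the ring spanner off the burnisher's spindle and hang it by its ring on the hook of the tool stand. Then fit the dark walnut head on the upright spindle: turn it until its splines mesh with the spindle's keys, slide it down and press it fully home, flush on the steel shoulder against the spring, and finish still gripping the head and keeping it pressed home (the retaining screw is put in while you hold it). Leave the two other heads and the things lying about where they are.

Things in the scene. Friction and masses are not known exactly. Their poses are not given: they have to be found in the camera images.
- machine: edge burnisher, fixed: blue housing 180 mm (its x) by 200 mm (its y), top at 76 mm, with a round aluminium deck of 130 mm diameter in its middle whose top is at 90 mm. Origin on the bench under the spindle's axis; its -x side with the switch and knob faces the robot, give or take.
- spindle: upright steel spindle in the middle of the deck. Origin on its axis at the top face of its hexagonal shoulder (42 mm over corners, 6 mm high), 96 mm above the bench; z up, x and y along its four keys, turning with it. It turns about z but resists with about 0.12 N m and stays where left; it stands at another angle each time.
- spindle_nose (a point): tip of the spindle's nose, 38 mm above the shoulder; axes as the spindle's. Below: nose tapering from 6 to 13 mm diameter over 12 mm, then a round core of 13 mm diameter with four keys at 90 degrees (along +x, -x, +y, -y), each 6 mm wide, reaching 11 mm from the axis, their roof-shaped tops ending 26 mm above the shoulder.
- seat (a joint): black spring-loaded ring, 30 mm diameter, round the foot of the spindle: 0 = up (it stands 6 mm above the shoulder's face), 0.006 m = pushed down level with the shoulder. The spring gives about 4 N at the start and 8 N when level, so a head that is let go is pushed up again by up to 6 mm.
- walnut_head_mid (a point): dark brown walnut burnishing head, loose, about 0.2 kg, standing upright: grooved wooden drum 50 mm diameter, 55 mm high, topped by a square aluminium hub 30 x 30 mm, 32 mm high, a red mark inside each edge of its top; 87 mm in all. Point on the axis, 43.5 mm above the underside, 27.5 mm below the hub's middle. z up, x and y square to the hub's flats.
- walnut_head_bore (a point): mouth of the walnut head's splined bore, on the axis in its underside; axes as the head's. The bore is 42 mm deep: a 17 mm hole with four slots 9 mm wide along +x, -x, +y, -y (under the middles of the hub's flats), reaching 13 mm from the axis. Any of the four quarter turns fits. Fully home, the underside lies on the spindle's shoulder.
- beech_head_mid (a point): pale beech head of the same outer shape, standing upright, the point half-way up (43.5 mm); not to be used.
- felt_head_mid (a point): light grey felt head of the same outer shape, standing upright, the point half-way up (43.5 mm); not to be used.
- spanner_ring (a point): centre of the ring of the flat steel spanner (loose, 0.22 kg, 8 mm thick): ring 62 mm outside, 46 mm inside diameter; a shank 22 mm wide runs along -x, ending 152 mm from here. z square to the flat faces. At the start it lies on the deck, ring round the hexagonal shoulder, shank roughly towards the robot and past the deck's edge, 14 mm above the housing.
- spanner_mid (a point): point in the middle of the spanner's shank and thickness, 80 mm from the ring's centre along the ring point's -x; same axes; a good place to grip across the 22 mm width (along y).
- tool_stand: fixed tool stand: steel foot 110 by 110 by 12 mm, wooden post 22 by 26 mm, 262 mm high, on the far side of which a slicker hangs. Origin on the bench under the post; its -x points along the brass hook, roughly towards the robot.
- hook_tip (a point): upturned tip of the brass hook (8 mm round bar), 244 mm above the bench, 70 mm from the post's axis along the stand's -x; axes as the stand's. The bar runs level out of the post and turns up at the bend.
- hook_bend (a point): bend of the hook, where the level bar (49 mm long, its middle 210 mm above the bench) turns up: 10 mm nearer the post than the tip
- wax_tin: round brass tin, 60 mm diameter, 34 mm high; origin under its centre; leave alone
- glue_bottle: white bottle, 44 mm diameter, 120 mm high; origin under its centre; leave alone
- brush: wooden-backed shoe brush, 55 by 150 by 45 mm, bristles down; origin under its centre; leave alone
- dye_bowl: small wooden bowl, 68 mm diameter, 30 mm high; origin under its centre; leave alone
- screwdriver: red-handled screwdriver lying along its x; leave alone

How it is judged (in metres and radians):
On the way, in this order (a step that is already met when the one before it is completed fails the run):
1. the spanner hangs by its ring on the hook, let go and still (distance between spanner_ring and hook_bend below 0.062 m and contact force between spanner and tool_stand above 1 N and contact force between spanner and the fingers below 0.1 N and linear speed of spanner below 0.05 m/s and height (world z) of spanner_mid between 0.06 and 0.17 m and height (world z) of spanner_ring above 0.175 m), for 0.2 s.
2. the walnut head is on the spindle with its splines meshed (z of walnut_head_mid in the frame of spindle below 0.0595 m and horizontal distance between walnut_head_mid and spindle below 0.004 m and angle between walnut_head_mid's own z axis and vertical below 0.1 rad), for 0.1 s.
At the end, for the whole second after the job is handed in: Walnut head meshed on the spindle, at rest, underside within 1.5 mm of the shoulder, 3 mm of the axis, gripped (over 3 N) and pressing (over 5 N); the spanner hangs still and free by its ring on the hook (ring centre within 62 mm of the bend, over 175 mm up, shank down, clear of the bench) (all of step 1 and z of walnut_head_mid in the frame of spindle between 0.0405 and 0.045 m and horizontal distance between walnut_head_mid and spindle below 0.003 m and angle between walnut_head_mid's own z axis and vertical below 0.06 rad and (angle between the x axis of walnut_head_mid and the x axis of spindle, either way round below 0.25 rad or angle between the x axis of walnut_head_mid and the y axis of spindle, either way round below 0.25 rad) and contact force between walnut_head and spindle above 5 N and contact force between walnut_head and the fingers above 3 N and linear speed of walnut_head below 0.02 m/s); the arm keeps its last pose, push and grip.
It fails at once if another head or a thing lying about was moved by more than 30 mm (distance of any of beech_head_mid, felt_head_mid, wax_tin, glue_bottle, brush, dye_bowl, screwdriver from where it was at the start of the episode above 0.03 m).
It also fails if it takes over 54 s, if anything falls off the work surface, if the arm or the gripper's body presses on something with over 40 N, if the wrist force passes 120 N, or if a joint passes its speed limit or range.

## Working session

There is one attempt and no reset: what is moved stays moved. The work goes in short steps, Python scripts to look and compute and a shell command to move; the robot and the scene stay as the last step left them, time stands still between calls to the robot, and variables do not carry over. Pictures are saved under pics/ and viewed, at most 10 in all, crops included, and the job is handed in when it is done.

```bash
mkdir -p pics; cat > h.py <<'E'
import numpy as np, cv2
from scipy.spatial.transform import Rotation as Ro
from cell import robot
def ray(c,u,v,z,st=None):
    f=c["img"].shape[0]/2/np.tan(np.radians(c["fovy"])/2)
    d=np.array([(u-c["cx"])/f,(v-c["cy"])/f,1.])
    if "R" in c:
        R=np.array(c["R"]);o=-R.T@np.array(c["t"]);d=R.T@d
    else:
        T=np.array(c["tool_from_camera"]);Rt=Ro.from_rotvec(st["tool_rot"]).as_matrix()
        o=Rt@T[:3,3]+st["tcp_pos"];d=Rt@T[:3,:3]@d
    return o+d*(z-o[2])/d[2]
def proj(c,X,st=None):
    f=c["img"].shape[0]/2/np.tan(np.radians(c["fovy"])/2)
    if "R" in c: p=np.array(c["R"])@X+c["t"]
    else:
        T=np.array(c["tool_from_camera"]);Rt=Ro.from_rotvec(st["tool_rot"]).as_matrix()
        p=T[:3,:3].T@(Rt.T@(np.array(X)-st["tcp_pos"])-T[:3,3])
    return p[:2]/p[2]*f+[c["cx"],c["cy"]]
def snap(n,fn,box=None,s=1):
    st=robot.read_state();c=robot.capture(n);i=c["img"][:,:,::-1]
    np.save("pics/"+fn+".npy",dict(c=c,st=st),allow_pickle=True)
    if box: i=i[box[1]:box[3],box[0]:box[2]]
    cv2.imwrite("pics/"+fn+".png",cv2.resize(i,None,fx=s,fy=s,interpolation=cv2.INTER_CUBIC));return c,st
def load(fn):
    d=np.load("pics/"+fn+".npy",allow_pickle=True).item();return d["c"],d["st"]
def totool(goal,rot=None):
    st=robot.read_state();R=Ro.from_rotvec(st["tool_rot"])
    print("shift mm",np.round(R.inv().apply(np.array(goal)-st["tcp_pos"]),1))
E
python3 - <<'E'
from h import *
for n in("top","side"):
    c,st=snap(n,n+"0",None,1.56)
    print(n,c["fovy"],c["cx"],c["cy"],c["t"])
print(st)
E
```

```text
top 47.29409699368455 249.52343437939092 189.91337544383552 [  11.87307927  533.24503061 1514.23345258]
side 46.685483104912514 260.73405233550324 196.1081458692195 [-408.98503271  363.44290066 1406.36936577]
{'clock': 0.05, 'joint_positions': array([ 1.53861066e+00,  3.85562988e-01,  6.64631197e-03, -4.88351027e-04,
       -1.19398335e+00, -2.58605792e-01]), 'dq': array([ 0.00063709, -0.00131486, -0.00062136, -0.00025246, -0.00021043,
       -0.00047372]), 'joint_efforts': array([-1.05723848e-03, -3.93680763e+01,  1.89160770e+01,  4.20546815e+00,
       -2.34494000e-03,  8.54695173e-06]), 'tcp_pos': array([179.01723622, 598.25776543, 247.22724638]), 'tool_rot': array([ 3.10628469e+00, -4.55136058e-01, -3.34890167e-04]), 'wrist_force': array([-0.22606147,  0.15917907,  0.51542321]), 'moment': array([-0.03707712,  0.01821554, -0.00934924]), 'gripper_force': 0.0, 'gripper_width': 85.57739187164351}
```

View pics/top0.png

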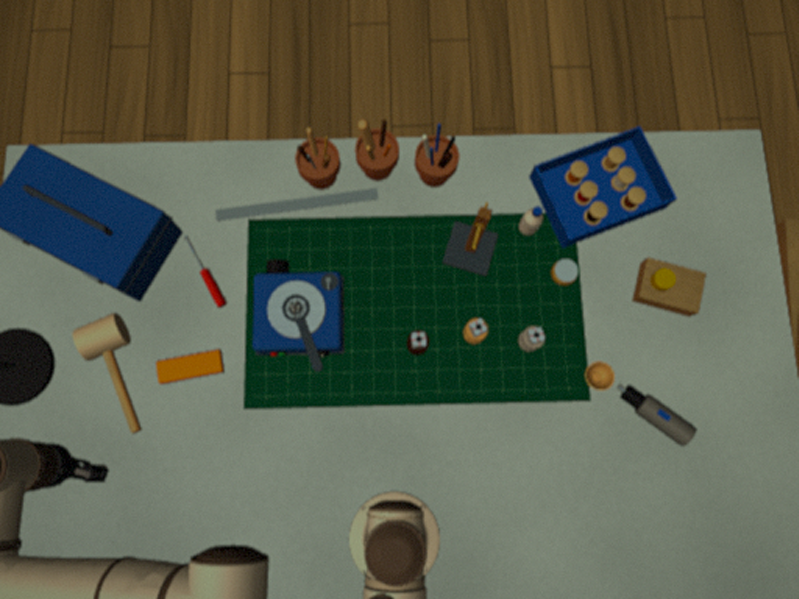

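View pics/side0.png

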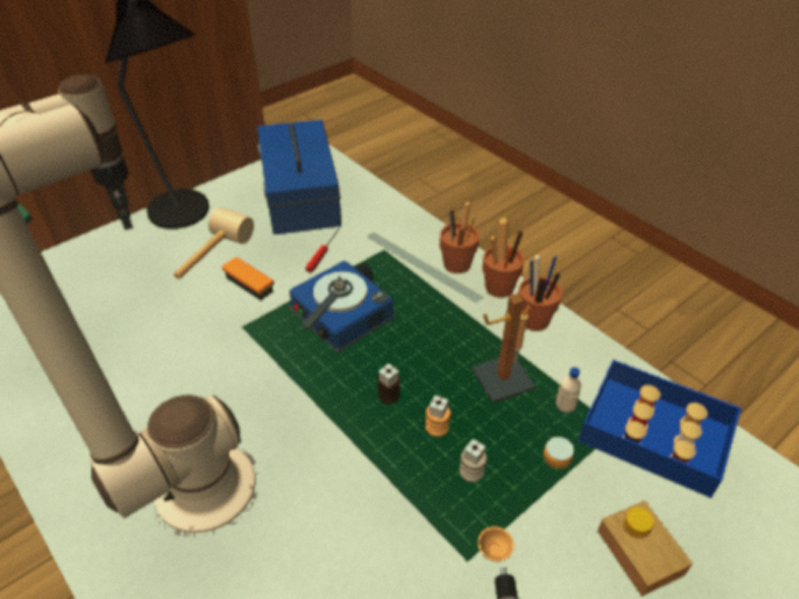

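The top view shows the machine at (297,310), ring centre at (296,308), shank end at (319,369), walnut hub at (418,340) and the stand foot at (470,248). The side view shows the hook tip at (487,318). I'll enlarge the key areas.

```bash
python3 - <<'E'
from h import *
c,_=load("top0");s,_=load("side0")
a=c["img"][125:265,155:325][:,:,::-1]; b=s["img"][180:265,290:360][:,:,::-1]
A=cv2.resize(a,(510,420),interpolation=cv2.INTER_CUBIC);B=cv2.resize(b,(280,340),interpolation=cv2.INTER_CUBIC)
o=np.zeros((420,790,3),np.uint8);o[:,:510]=A;o[:340,510:]=B;cv2.imwrite("pics/z1.png",o)
for n,u,v,z in[("ring",296,308,94),("end",319,369,94),("walnut",418,339,87),("beech",479,326,87),("felt",537,332,87),("foot",470,248,12),("post",487,208,262),("base",395,540,300)]:print(n,ray(c,u/1.56,v/1.56,z).round(0))
E
```

```text
ring [504. 208.  94.]
end [366. 157.  94.]
walnut [428. -62.  87.]
beech [ 454. -200.   87.]
felt [ 437. -328.   87.]
foot [ 658. -198.   12.]
post [ 669. -205.  262.]
base [ 31.   1. 300.]
```

View pics/z1.png

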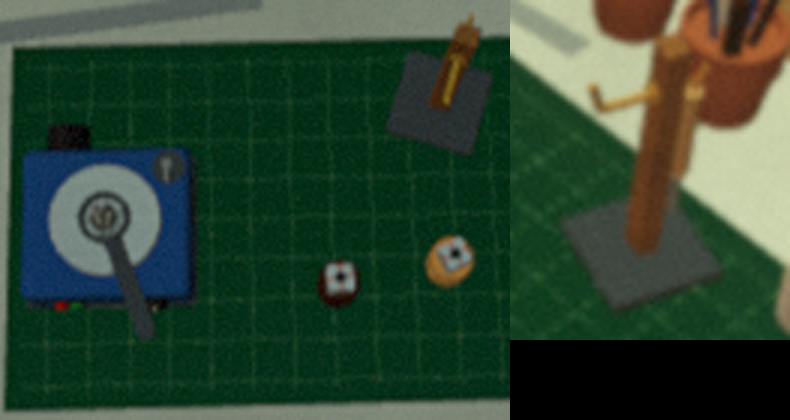

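Crop: ring centre (104,216), shank end (147,333), walnut hub (341,276), foot corners (410,52),(490,75),(470,153),(387,130). In the side view the hook tip is at (595,90) and the bend at (601,108).

```bash
cat >> h.py <<'E'
def goto(pos,z,y):
    """print turn (rotvec) and shift in tool frame to reach TCP pos with tool z axis z and closing axis y (either sign)"""
    st=robot.read_state();R=Ro.from_rotvec(st["tool_rot"]);z=np.array(z,float);z/=np.linalg.norm(z)
    y=np.array(y,float);y-=z*(z@y);y/=np.linalg.norm(y)
    for s in(1,-1):
        G=Ro.from_matrix(np.c_[np.cross(s*y,z),s*y,z]);d=(R.inv()*G).as_rotvec()
        print("turn",d.round(4),"deg",np.degrees(np.linalg.norm(d)).round(1),"shift m",(R.inv().apply(np.array(pos)-st["tcp_pos"])/1000).round(4))
def tri(c1,p1,c2,p2):
    O=[];D=[]
    for c,p in((c1,p1),(c2,p2)):
        a=ray(c,*p,0);b=ray(c,*p,300);O.append(a);D.append((b-a)/np.linalg.norm(b-a))
    A=np.c_[D[0],-D[1]];k=np.linalg.lstsq(A,O[1]-O[0],rcond=None)[0]
    a=O[0]+k[0]*D[0];b=O[1]+k[1]*D[1];return (a+b)/2,np.linalg.norm(a-b)
E
python3 - <<'E'
from h import *
c,_=load("top0");s,_=load("side0")
T=lambda u,v,z:ray(c,155+u/3,125+v/3,z)
r=T(104,216,94);e=T(147,335,94);print(r,e,np.hypot(*(r-e)[:2]))
w=T(341,276,87);print("wal",w)
F=np.array([T(*p,12) for p in((410,52),(490,75),(470,153),(387,130))]);print(F.round(),F.mean(0))
a=F[0]-F[3];b=F[1]-F[2];x=(a+b);x/=np.linalg.norm(x);print("stand x",x,np.degrees(np.arctan2(x[1],x[0])))
o=F.mean(0);tip=o-70*x;tip[2]=244;bend=o-60*x;bend[2]=210
print("tip",tip,"top px",(proj(c,tip)-[155,125])*3,"side px",(proj(s,tip)-[290,180])*4+[510,0],(proj(s,bend)-[290,180])*4+[510,0])
d=(e-r)/np.linalg.norm(e-r);g=r+84*d;g[2]=170;print("grip",g,d)
print(Ro.from_rotvec(robot.read_state()["tool_rot"]).as_matrix().round(2))
goto(g,[0,0,-1],[-d[1],d[0],0])
E
```

```text
[505.18787876 208.69933738  94.        ] [365.39455209 158.9265436   94.        ] 148.38970713502482
wal [429.12870607 -64.95357815  87.        ]
[[ 724. -165.   12.]
 [ 692. -264.   12.]
 [ 591. -234.   12.]
 [ 623. -132.   12.]] [ 657.5382531  -198.89575531   12.        ]
stand x [ 0.95324601 -0.30219538  0.        ] -17.58951079717505
tip [ 590.8110326  -177.74207843  244.        ] top px [447.81019604 100.73876943] side px [588.24614022  83.32690782] [595.63679424 109.37548952]
grip [426.05409201 180.52410368 170.        ] [-0.94206889 -0.33541945  0.        ]
[[ 0.96 -0.29 -0.  ]
 [-0.29 -0.96 -0.  ]
 [ 0.    0.   -1.  ]]
turn [ 1.90e-03  5.00e-04 -6.33e-01] deg 36.3 shift m [0.3565 0.3292 0.078 ]
turn [ 7.0000e-04 -2.5000e-03  2.5086e+00] deg 143.7 shift m [0.3565 0.3292 0.078 ]
```

```bash
python3 -m pendant '[[[0,0,-0.08],[0.03,0.028,0],-1],[[0,0,-0.16],[0.065,0.06,0],-1],[[0,0,-0.24],[0.1,0.092,0],-1],[[0,0,-0.32],[0.135,0.125,0],-1],[[0,0,-0.4],[0.17,0.157,0],-1],[[0,0,-0.48],[0.205,0.19,0],-1],[[0,0,-0.56],[0.24,0.222,0],-1],[[0,0,-0.633],[0.275,0.254,0.01],-1]]' 60; python3 -c "
from h import *
goto([426,180.5,180],[0,0,-1],[-.3354,.942,0])"
```

```text
clock: 0.9
tcp_pos: [370.8, 275.3, 239.3]
tool_rot: [-3.093, -0.541, -0.004]
wrist_force: [0.6, 0.1, -0.5]
gripper_width: 85.3
gripper_force: 0.0
turn [ 4.1000e-03 -2.2000e-03 -3.1375e+00] deg 179.8 shift m [0.0197 0.108  0.0592]
turn [-0.0014 -0.0026  0.0041] deg 0.3 shift m [0.0197 0.108  0.0592]
```

```bash
python3 -m pendant '[[[0,0,0],[0.004,0.025,0.01],-1],[[0,0,0],[0.009,0.055,0.025],-1],[[0,0,0],[0.015,0.085,0.045],-1],[[0,0,0],[0.02,0.108,0.059],-1],[[0,0,0],[0.02,0.108,0.059],-1],[[0,0,0],[0.02,0.108,0.059],-1],[[0,0,0],[0.02,0.108,0.059],-1],[[0,0,0],[0.02,0.108,0.059],-1]]'; python3 -c "
from h import *
snap('wrist','w1',None,1.5);print(robot.read_state()['tcp_pos'])"
```

```text
clock: 1.7
tcp_pos: [424.9, 182.5, 180.0]
tool_rot: [-3.094, -0.537, -0.002]
wrist_force: [0.2, 0.0, -0.0]
gripper_width: 85.4
gripper_force: 0.0
[424.84799173 182.4726549  179.9476312 ]
```

View pics/w1.png

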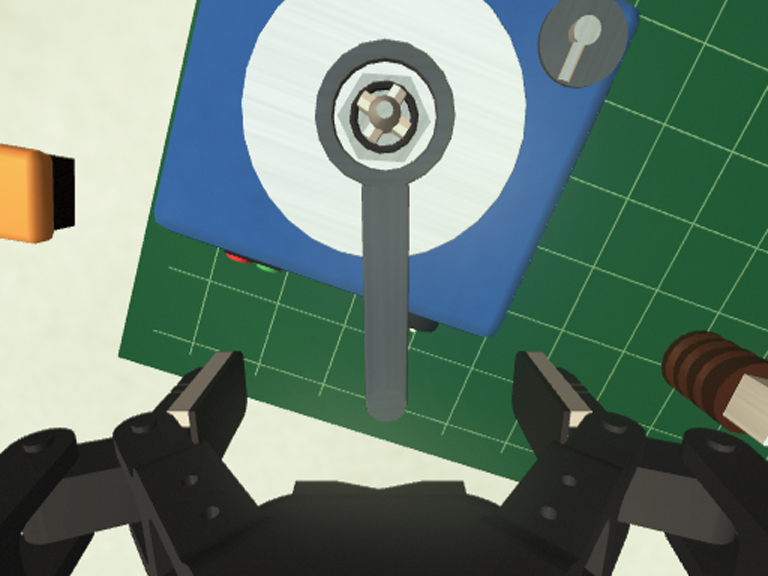

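The wrist view shows the ring centre at (385,112), the shank centreline from (386,200) to (386,400), the nose at (384,111), and the keys diagonal.

```bash
python3 - <<'E'
from h import *
c,st=load("w1")
W=lambda u,v,z:ray(c,u/1.5,v/1.5,z,st)
r=W(385,112,98);a=W(386,200,98);b=W(386,400,98);e=W(386,421,98);n=W(384,111,134);m=W(384,110,96)
print("ring",r,"nose",n,"hex",m,"end",e,np.linalg.norm(e-r))
d=(b-a)/np.linalg.norm(b-a);g=r+84*d;g[2]=97;print(d,g)
goto(g,[0,0,-1],[-d[1],d[0],0])
i=c["img"][40:110,215:300][:,:,::-1];cv2.imwrite("pics/z2.png",cv2.resize(i,None,fx=7,fy=7,interpolation=cv2.INTER_CUBIC))
E
```

```text
ring [507.94263941 208.42670691  98.        ] nose [504.84056334 208.19420066 134.        ] hex [508.75952228 209.16333774  96.        ] end [363.4334926  155.80982674  98.        ] 153.79021292386625
[-0.94062303 -0.33945297  0.        ] [428.93030503 179.91265745  97.        ]
turn [-0.0006 -0.0014 -0.0027] deg 0.2 shift m [0.0029 0.0038 0.0829]
turn [-2.2000e-03  9.0000e-04  3.1389e+00] deg 179.8 shift m [0.0029 0.0038 0.0829]
```

View pics/z2.png

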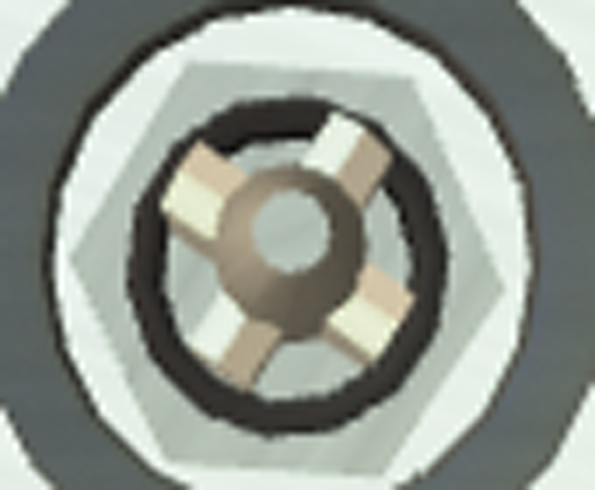

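Crop: key ridge ends are at (365,128)/(218,370) and (182,170)/(393,327). The hexagon centre is at about (287,270).

```bash
python3 - <<'E'
from h import *
c,st=load("w1")
W=lambda u,v,z:ray(c,215+(u+.5)/7-.5,40+(v+.5)/7-.5,z,st)
for p,q in(((365,128),(218,370)),((393,327),(182,170))):
    a=W(*p,121);b=W(*q,121);d=a-b;print((a+b)/2,np.linalg.norm(d),np.degrees(np.arctan2(d[1],d[0]))%90)
print("hex",W(287,270,96),"nose",W(291,231,134))
E
python3 -m pendant '[[[0,0,0],[0.003,0.004,0.02],-1],[[0,0,0],[0.003,0.004,0.042],-1],[[0,0,0],[0.003,0.004,0.062],-1],[[0,0,0],[0.003,0.004,0.075],-1],[[0,0,0],[0.003,0.004,0.083],-1],[[0,0,0],[0.003,0.004,0.083],-1],[[0,0,0],[0.003,0.004,0.083],0.3],[[0,0,0],[0.003,0.004,0.083],1]]' 60
```

```text
[505.33877241 208.18399739 121.        ] 22.631452015223076 76.85234281916485
[505.39629053 208.37810138 121.        ] 21.57530803275941 74.68550982999088
hex [505.83487621 208.41517693  96.        ] nose [505.55286994 208.36776166 134.        ]
clock: 2.55
tcp_pos: [429.5, 179.3, 97.2]
tool_rot: [-3.095, -0.535, -0.003]
wrist_force: [-0.8, -0.0, -0.3]
gripper_width: 58.9
gripper_force: 0.0
```

```bash
python3 -m pendant '[[[0,0,0],[0,0,0],1],[[0,0,0],[0,0,0],1],[[0,0,0],[0,0,0],1],[[0,0,0],[0,0,0],1],[[0,0,0],[0,0,0],1],[[0,0,0],[0,0,-0.003],1],[[0,0,0],[0,0,-0.01],1],[[0,0,0],[0,0,-0.025],1]]' 60
```

```text
clock: 3.35
tcp_pos: [427.8, 177.8, 120.3]
tool_rot: [3.094, 0.534, -0.007]
wrist_force: [0.3, 0.4, -2.9]
gripper_width: 20.6
gripper_force: 58.6
```

```bash
python3 -m pendant '[[[0,0,0],[0,0,-0.03],1],[[0,0,0],[0,0,-0.07],1],[[0,0,0.05],[0,0.02,-0.11],1],[[0,0,0.17],[0,0.05,-0.15],1],[[0,0,0.29],[-0.003,0.085,-0.17],1],[[0,0,0.41],[-0.006,0.125,-0.18],1],[[0,0,0.53],[-0.01,0.165,-0.18],1],[[0,0,0.653],[-0.012,0.205,-0.18],1]]'; python3 - <<'E'
from h import *
h=np.array([.953,-.302,0]);up=np.array([0,0,1.]);tip=np.array([590.8,-177.7,244]);t=np.radians(45)
s=h*np.cos(t)+up*np.sin(t);z=h*np.sin(t)-up*np.cos(t);ring=tip+[0,0,46]
goto(ring-82*s-3*z,z,np.cross(up,h))
E
```

```text
clock: 4.15
tcp_pos: [486.0, -19.9, 301.5]
tool_rot: [-3.102, 0.494, 0.001]
wrist_force: [0.2, -0.4, -3.2]
gripper_width: 20.4
gripper_force: 58.9
turn [ 1.1995 -0.0043  2.8944] deg 179.5 shift m [0.0886 0.118  0.0673]
turn [ 0.0028  0.7857 -0.0087] deg 45.0 shift m [0.0886 0.118  0.0673]
```

```bash
python3 -m pendant '[[[0,0.07,0],[0,0.03,-0.005],1],[[0,0.18,0],[0.01,0.07,0],1],[[0,0.3,0],[0.03,0.1,0.01],1],[[0,0.42,0],[0.05,0.118,0.02],1],[[0,0.54,0],[0.07,0.118,0.035],1],[[0,0.66,0],[0.085,0.118,0.05],1],[[0,0.785,0],[0.088,0.118,0.067],1],[[0,0.785,0],[0.088,0.118,0.067],1]]'; python3 - <<'E'
from h import *
c,_=snap("top","t2");s,_=snap("side","s2");w,st=snap("wrist","w2");print(st["tcp_pos"])
A=cv2.resize(c["img"][125:195,260:330],(400,400),interpolation=cv2.INTER_CUBIC)
B=cv2.resize(s["img"][165:235,280:350],(400,400),interpolation=cv2.INTER_CUBIC)
cv2.imwrite("pics/z3.png",np.hstack([A,B])[:,:,::-1])
print(proj(w,[590.8,-177.7,244],st))
E
```

```text
clock: 4.95
tcp_pos: [541.4, -165.7, 291.9]
tool_rot: [2.775, -0.484, 0.953]
wrist_force: [1.2, -0.8, -1.4]
gripper_width: 20.7
gripper_force: 59.2
[ 542.80536141 -165.95399227  293.36214416]
[238.72688085 197.5245088 ]
```

View pics/z3.png

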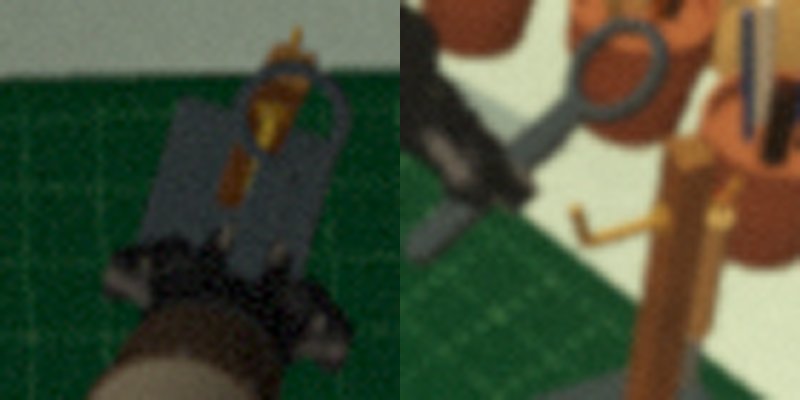

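View pics/w2.png

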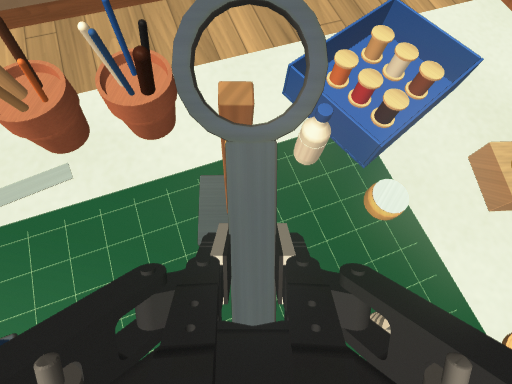

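The spanner is held at 45° with the ring high. The hook is at (580,210)–(590,240) in the right half. The TCP is about 60 mm above the goal, so I'll check where the arm stands.

```bash
cat > g.py <<'E'
from h import *
import sys
h_=np.array([.953,-.302,0]);up=np.array([0,0,1.]);tip=np.array([590.8,-177.7,244])
def hook(tdeg,along,z):
    t=np.radians(tdeg);s=h_*np.cos(t)+up*np.sin(t);zz=h_*np.sin(t)-up*np.cos(t)
    r=tip+along*h_;r[2]=z;print("goal tcp",(r-82*s-3*zz).round(1));goto(r-82*s-3*zz,zz,-np.cross(up,h_))
E
python3 - <<'E'
from g import *
st=robot.read_state();print(st["joint_positions"].round(3),st["dq"].round(3),st["tcp_pos"]);R=Ro.from_rotvec(st["tool_rot"]).as_matrix();print(R.round(3));hook(45,0,290)
E
```

```text
[-0.078 -0.006 -0.838  1.16  -0.236  0.225] [ 0.017  0.001  0.009 -0.086 -0.011  0.025] [ 542.28791809 -166.64127383  293.02252295]
[[ 0.743 -0.355  0.567]
 [-0.248 -0.933 -0.26 ]
 [ 0.622  0.052 -0.782]]
goal tcp [ 533.5 -159.5  234.1]
turn [ 0.0767  0.1147 -0.0078] deg 7.9 shift m [-0.0449 -0.0066  0.0392]
turn [ 0.1796 -0.1202  3.1264] deg 179.6 shift m [-0.0449 -0.0066  0.0392]
```

The wrist is near its limit (j5 against -0.16), so a straight forward tilt isn't reachable. I'll approach the hook yawed by +40°, which keeps the wrist away from that limit. First I'll flatten out and yaw.

```bash
cat > g.py <<'E'
from h import *
up=np.array([0,0,1.]);tip=np.array([590.8,-177.7,244]);h_=np.array([.953,-.302,0])
def hook(tdeg,yawdeg,along,z,L=82):
    y=np.radians(yawdeg);k=np.array([np.cos(y),np.sin(y),0])
    t=np.radians(tdeg);s=k*np.cos(t)+up*np.sin(t);zz=k*np.sin(t)-up*np.cos(t)
    r=tip+along*h_;r[2]=z;print("goal tcp",(r-L*s-3*zz).round(1));goto(r-L*s-3*zz,zz,-np.cross(up,k))
    st=robot.read_state();print(st["tcp_pos"].round(1),st["joint_positions"].round(2))
E
python3 -c "
from g import *
hook(10,22.4,0,300)"
```

```text
goal tcp [ 515.7 -208.7  288.7]
turn [ 0.3584 -0.4537 -0.6737] deg 50.9 shift m [-0.012   0.0485 -0.0008]
turn [-0.5752 -0.4543  2.3668] deg 142.0 shift m [-0.012   0.0485 -0.0008]
[ 542.3 -166.6  293. ] [-0.08 -0.01 -0.84  1.16 -0.24  0.23]
```

```bash
python3 -m pendant '[[[0.05,-0.06,-0.1],[-0.002,0.007,-0.01],1],[[0.1,-0.13,-0.19],[-0.004,0.014,-0.01],1],[[0.15,-0.2,-0.29],[-0.006,0.021,-0.01],1],[[0.2,-0.26,-0.39],[-0.008,0.028,-0.01],1],[[0.26,-0.33,-0.48],[-0.01,0.035,-0.01],1],[[0.31,-0.39,-0.58],[-0.011,0.042,-0.01],1],[[0.358,-0.454,-0.674],[-0.012,0.0485,-0.008],1],[[0.358,-0.454,-0.674],[-0.012,0.0485,-0.001],1]]'; python3 -c "
from g import *
hook(10,22.4,0,300);hook(45,22.4,0,290)"
```

```text
clock: 5.9
tcp_pos: [516.4, -205.0, 290.1]
tool_rot: [3.076, 0.389, 0.422]
wrist_force: [1.5, -0.8, -2.8]
gripper_width: 20.1
gripper_force: 59.1
goal tcp [ 515.7 -208.7  288.7]
turn [ 0.0767 -0.089  -0.132 ] deg 10.1 shift m [-0.002   0.0034  0.001 ]
turn [-0.134  -0.1155  3.0045] deg 172.4 shift m [-0.002   0.0034  0.001 ]
[ 516.4 -205.   290.1] [-0.11  0.13 -0.24 -0.06 -0.94  1.97]
goal tcp [ 535.2 -200.6  234.1]
turn [ 0.1141  0.5207 -0.1039] deg 31.1 shift m [ 0.0039 -0.0022  0.059 ]
turn [ 0.7825 -0.1714  2.9314] deg 174.1 shift m [ 0.0039 -0.0022  0.059 ]
[ 516.4 -205.   290.1] [-0.11  0.13 -0.24 -0.06 -0.94  1.97]
```

```bash
python3 -c "
from g import *
hook(20,-62.6,0,305)"
```

```text
goal tcp [ 554.9 -108.4  279.8]
turn [-0.3686  0.0386  1.2866] deg 76.7 shift m [ 0.0569 -0.0847  0.0222]
turn [-0.0416 -0.3966 -1.8206] deg 106.8 shift m [ 0.0569 -0.0847  0.0222]
[ 516.4 -205.   290.1] [-0.11  0.13 -0.24 -0.06 -0.94  1.97]
```

```bash
python3 -m pendant '[[[-0.03,0.003,0.11],[0.005,-0.008,-0.01],1],[[-0.07,0.007,0.25],[0.011,-0.016,-0.01],1],[[-0.11,0.011,0.39],[0.017,-0.025,-0.01],1],[[-0.15,0.015,0.53],[0.023,-0.035,-0.01],1],[[-0.19,0.02,0.67],[0.03,-0.045,0],1],[[-0.23,0.024,0.81],[0.037,-0.055,0],1],[[-0.27,0.028,0.95],[0.044,-0.065,0],1],[[-0.312,0.033,1.09],[0.05,-0.075,0],1]]'; python3 -c "
from g import *
hook(45,-62.6,0,295)"
```

```text
clock: 6.7
tcp_pos: [544.9, -120.6, 297.5]
tool_rot: [2.669, -1.251, 0.449]
wrist_force: [0.5, -0.3, -2.9]
gripper_width: 20.6
gripper_force: 59.6
goal tcp [ 563.1 -124.3  239.1]
turn [-0.1     0.4402  0.1906] deg 28.1 shift m [-0.0059 -0.0127  0.0597]
turn [-0.6463 -0.1468 -2.8773] deg 169.2 shift m [-0.0059 -0.0127  0.0597]
[ 544.9 -120.6  297.5] [ 0.21  0.13 -0.4   0.39 -0.94  0.27]
```

```bash
python3 -m pendant '[[[-0.02,0.088,0.04],[-0.001,-0.003,0.008],1],[[-0.04,0.176,0.08],[-0.002,-0.005,0.02],1],[[-0.06,0.264,0.12],[-0.004,-0.008,0.034],1],[[-0.08,0.352,0.16],[-0.005,-0.011,0.047],1],[[-0.1,0.44,0.19],[-0.006,-0.0127,0.06],1],[[-0.1,0.44,0.19],[-0.006,-0.0127,0.06],1],[[-0.1,0.44,0.19],[-0.006,-0.0127,0.06],1],[[-0.1,0.44,0.19],[-0.006,-0.0127,0.06],1]]'; python3 - <<'E'
from g import *
hook(45,-62.6,0,295)
c,_=snap("top","t3");s,_=snap("side","s3")
A=cv2.resize(c["img"][125:195,260:330],(400,400),interpolation=cv2.INTER_CUBIC)
B=cv2.resize(s["img"][165:235,280:350],(400,400),interpolation=cv2.INTER_CUBIC)
cv2.imwrite("pics/z4.png",np.hstack([A,B])[:,:,::-1])
E
```

```text
clock: 7.5
tcp_pos: [565.0, -126.5, 241.6]
tool_rot: [2.21, -1.338, 0.921]
wrist_force: [0.6, -0.6, -2.2]
gripper_width: 20.8
gripper_force: 59.6
goal tcp [ 563.1 -124.3  239.1]
turn [-0.0048 -0.0032  0.0017] deg 0.3 shift m [-0.0037  0.0006 -0.0003]
turn [ 0.005  -0.0076 -3.1399] deg 179.9 shift m [-0.0037  0.0006 -0.0003]
[ 565.  -126.5  241.6] [ 0.21  0.21 -0.79  1.27 -0.8  -0.77]
```

View pics/z4.png

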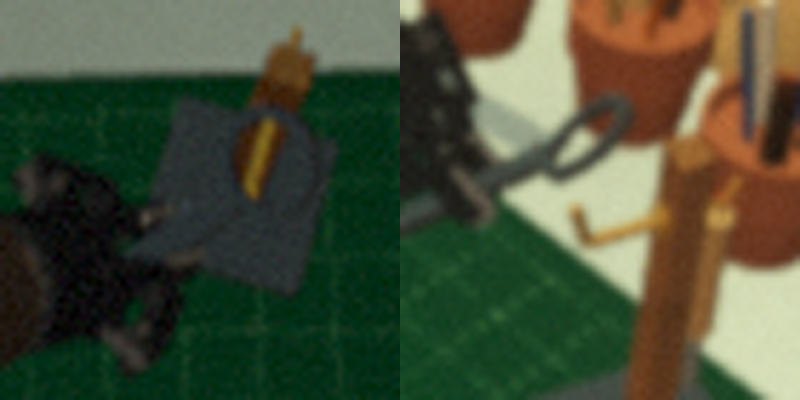

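Top half: the ring centre is about (283,150) and the hook end about (253,195). Side half: the ring centre is about (592,138), the hook tip (577,209) and the bend (588,240).

```bash
python3 - <<'E'
from g import *
c,_=load("t3");s,_=load("s3");k=70/400
T=lambda u,v:(260+u*k,125+v*k);S=lambda u,v:(280+(u-400)*k,165+v*k)
P=lambda cc,X,o:((proj(cc,X)-o)/k)
r=tri(c,T(283,150),s,S(592,138));t=tri(c,T(254,192),s,S(577,209));print("ring",r,"tip",t)
st=robot.read_state();R=Ro.from_rotvec(st["tool_rot"]).as_matrix()
rr=st["tcp_pos"]+82*R[:,0]+3*R[:,2];print("ring fk",rr,P(c,rr,[260,125]),P(s,rr,[280,165])+[400,0])
for q in(tip,np.array([600.3,-180.8,210])):print(P(c,q,[260,125]),P(s,q,[280,165])+[400,0])
E
```

```text
ring (array([ 595.71985864, -186.40245788,  299.73616447]), np.float64(3.9073449901664135)) tip (array([ 593.45811304, -179.78834075,  239.71576426]), np.float64(3.254975884992889))
ring fk [ 592.68625264 -179.50691461  297.88281819] [268.29057429 159.89481073] [582.06119929 135.07581068]
[252.89784453 191.90400106] [568.85525171 204.72107302]
[250.19095537 192.84124163] [579.47272263 242.03561707]
```

The side view offset is the same for ring and tip, so they are consistent. Next is the descent over the tip.

```bash
python3 - <<'E'
from g import *
st=robot.read_state();R=Ro.from_rotvec(st["tool_rot"])
for d in([-1,3.5,-45],[6,1.5,-88]):print((R.inv().apply(d)/1000).round(4))
E
```

```text
[-0.0345 -0.0006  0.0292]
[-0.0615 -0.0058  0.063 ]
```

```bash
python3 -m pendant '[[[0,0,0],[-0.01,0,0.008],1],[[0,0,0],[-0.022,0,0.018],1],[[0,0,0],[-0.0345,-0.0006,0.029],1],[[0,0,0],[-0.042,-0.002,0.039],1],[[0,0,0],[-0.05,-0.004,0.05],1],[[0,0,0],[-0.058,-0.005,0.059],1],[[0,0,0],[-0.0615,-0.006,0.063],1],[[0,0,0],[-0.0615,-0.006,0.063],1]]'; python3 - <<'E'
from g import *
st=robot.read_state();print(st["joint_positions"].round(2))
R=Ro.from_rotvec(st["tool_rot"]).as_matrix();print("ring",st["tcp_pos"]+84*R[:,0]+3*R[:,2])
s,_=snap("side","s4");c,_=snap("top","t4")
A=cv2.resize(c["img"][125:195,260:330],(400,400),interpolation=cv2.INTER_CUBIC)
B=cv2.resize(s["img"][165:235,280:350],(400,400),interpolation=cv2.INTER_CUBIC)
cv2.imwrite("pics/z5.png",np.hstack([A,B])[:,:,::-1])
E
```

```text
clock: 8.4
tcp_pos: [570.7, -125.4, 152.4]
tool_rot: [2.209, -1.335, 0.921]
wrist_force: [0.1, -0.2, -2.7]
gripper_width: 20.6
gripper_force: 59.6
[ 0.1   0.34 -0.89  1.59 -0.72 -1.08]
ring [ 599.14701862 -179.57865558  209.92063413]
```

View pics/z5.png

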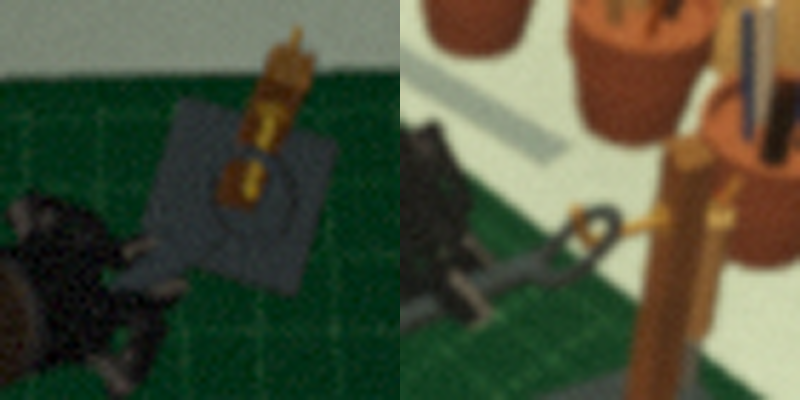

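The picture shows the ring threaded over the upturn with the bar passing through it, and no contact force. I'll tilt a little more, move inward, lower onto the bar and release.

```bash
python3 -c "
from g import *
hook(55,-62.6,16,200,84)"
```

```text
goal tcp [ 582.7 -137.6  132.9]
turn [-0.0047  0.1692  0.0028] deg 9.7 shift m [-0.0027 -0.0048  0.026 ]
turn [-0.2652 -0.0074 -3.1276] deg 179.8 shift m [-0.0027 -0.0048  0.026 ]
[ 570.8 -125.1  153.1] [ 0.1   0.34 -0.89  1.59 -0.72 -1.08]
```

```bash
python3 -m pendant '[[[0,0.05,0],[-0.001,-0.001,0.006],1],[[0,0.1,0],[-0.002,-0.003,0.013],1],[[0,0.15,0],[-0.003,-0.004,0.02],1],[[0,0.17,0],[-0.003,-0.005,0.026],1],[[0,0.17,0],[-0.003,-0.005,0.026],1],[[0,0.17,0],[-0.003,-0.005,0.026],1],[[0,0.17,0],[-0.003,-0.005,0.026],0.3],[[0,0.17,0],[-0.003,-0.005,0.026],-0.2]]'; python3 -c "
from g import *
print(robot.read_state()['joint_positions'].round(2))"
```

```text
clock: 9.3
tcp_pos: [582.7, -137.3, 133.0]
tool_rot: [2.077, -1.257, 1.085]
wrist_force: [-0.2, 0.5, -0.9]
gripper_width: 43.6
gripper_force: 0.0
[ 0.04  0.43 -0.92  1.86 -0.88 -1.32]
```

```bash
python3 -m pendant '[[[0,0,0],[0,0,0],-0.6],[[0,0,0],[0,0,-0.006],-1],[[0,0,0],[0,0,-0.02],-1],[[0,0,0],[0,0,-0.04],-1],[[0,0,0],[0,0,-0.065],-1],[[0,0,0],[0,0,-0.09],-1],[[0,0,0],[0,0,-0.11],-1],[[0,0,0],[0,0,-0.12],-1]]'; python3 - <<'E'
from g import *
s,_=snap("side","s5");c,_=snap("top","t5")
A=cv2.resize(c["img"][125:195,260:330],(400,400),interpolation=cv2.INTER_CUBIC)
B=cv2.resize(s["img"][175:265,280:370],(400,400),interpolation=cv2.INTER_CUBIC)
cv2.imwrite("pics/z6.png",np.hstack([A,B])[:,:,::-1])
# change vs the scene at the start below hook in side view: dark-grey pixels in the spanner's expected column
b,_=load("side0");d=np.abs(s["img"].astype(int)-b["img"].astype(int)).sum(2)>60
ys,xs=np.where(d[195:260,300:345]);print(len(ys),[(y+195,xs[ys==y].min()+300,xs[ys==y].max()+300,(ys==y).sum()) for y in range(0,65,4) if (ys==y).any()])
for X in([608,-183,191],[608,-183,41]):print(proj(s,np.array(X,float)))
print(robot.read_state()["tcp_pos"])
E
```

```text
clock: 10.1
tcp_pos: [536.3, -48.6, 201.9]
tool_rot: [2.08, -1.256, 1.085]
wrist_force: [0.7, -0.4, -0.8]
gripper_width: 85.3
gripper_force: 0.0
161 [(203, np.int64(312), np.int64(318), np.int64(7)), (207, np.int64(310), np.int64(321), np.int64(7)), (211, np.int64(312), np.int64(323), np.int64(6)), (215, np.int64(320), np.int64(323), np.int64(4)), (231, np.int64(317), np.int64(320), np.int64(4)), (235, np.int64(318), np.int64(321), np.int64(4)), (239, np.int64(319), np.int64(321), np.int64(3)), (243, np.int64(319), np.int64(321), np.int64(3))]
[313.0294018  210.63543169]
[309.19694932 239.95354171]
[536.70072867 -48.63482648 201.71144335]
```

The spanner hangs: the changed pixels show the ring at (310–323, 203–215) and the shank below at (319, 231+). Next I go to the walnut head.

```bash
python3 -c "
from g import *
y=np.radians(-9)
goto([375,-56,215],[0,0,-1],[-np.sin(y),np.cos(y),0])"
```

```text
turn [-1.0476 -0.5213  2.0089] deg 133.2 shift m [-0.0284  0.1464 -0.0644]
turn [ 0.4426 -0.8893 -0.854 ] deg 75.1 shift m [-0.0284  0.1464 -0.0644]
```

```bash
python3 -m pendant '[[[0.04,-0.08,-0.08],[0,0.005,-0.015],-1],[[0.09,-0.18,-0.17],[-0.002,0.015,-0.035],-1],[[0.14,-0.28,-0.27],[-0.005,0.03,-0.055],-1],[[0.19,-0.38,-0.37],[-0.01,0.05,-0.065],-1],[[0.24,-0.48,-0.46],[-0.014,0.075,-0.065],-1],[[0.29,-0.58,-0.56],[-0.018,0.1,-0.065],-1],[[0.34,-0.68,-0.65],[-0.022,0.12,-0.065],-1],[[0.39,-0.78,-0.75],[-0.025,0.135,-0.065],-1]]'; python3 -c "
from g import *
print(robot.read_state()['joint_positions'].round(2))
y=np.radians(-9)
goto([375,-56,215],[0,0,-1],[-np.sin(y),np.cos(y),0])"
```

```text
clock: 11.0
tcp_pos: [389.2, -53.5, 218.0]
tool_rot: [2.944, -0.552, 0.303]
wrist_force: [0.2, -0.5, 0.7]
gripper_width: 85.5
gripper_force: 0.0
[ 0.44 -0.09 -0.78  0.31 -0.81  0.55]
turn [-0.3101 -0.1687  2.9081] deg 167.8 shift m [-0.0127  0.0073  0.0009]
turn [ 0.115  -0.2114 -0.2127] deg 18.4 shift m [-0.0127  0.0073  0.0009]
```

```bash
python3 -m pendant '[[[0.035,-0.065,-0.065],[-0.004,0.002,0],-1],[[0.07,-0.13,-0.13],[-0.008,0.004,0],-1],[[0.1,-0.19,-0.19],[-0.011,0.006,0],-1],[[0.115,-0.211,-0.213],[-0.0127,0.0073,0.001],-1],[[0.115,-0.211,-0.213],[-0.0127,0.0073,0.001],-1],[[0.115,-0.211,-0.213],[-0.0127,0.0073,0.001],-1],[[0.115,-0.211,-0.213],[-0.0127,0.0073,0.001],-1],[[0.115,-0.211,-0.213],[-0.0127,0.0073,0.001],-1]]'; python3 - <<'E'
from g import *
c,st=snap("wrist","w3",None,1.5)
print(st["joint_positions"].round(2),st["tcp_pos"],proj(c,[429,-65,87],st))
E
```

```text
clock: 11.8
tcp_pos: [376.6, -55.3, 215.1]
tool_rot: [3.129, -0.249, 0.005]
wrist_force: [0.5, 0.2, 0.1]
gripper_width: 85.3
gripper_force: 0.0
[ 0.29 -0.02 -0.59  0.   -0.99  1.12] [376.6328396  -55.32766385 215.12745655] [252.70979933 123.77031808]
```

```bash
python3 - <<'E'
from g import *
c,st=load("w3");i=c["img"][75:175,200:305][:,:,::-1]
cv2.imwrite("pics/z7.png",cv2.resize(i,None,fx=6,fy=6,interpolation=cv2.INTER_CUBIC))
E
```

```text
(no output)
```

View pics/z7.png

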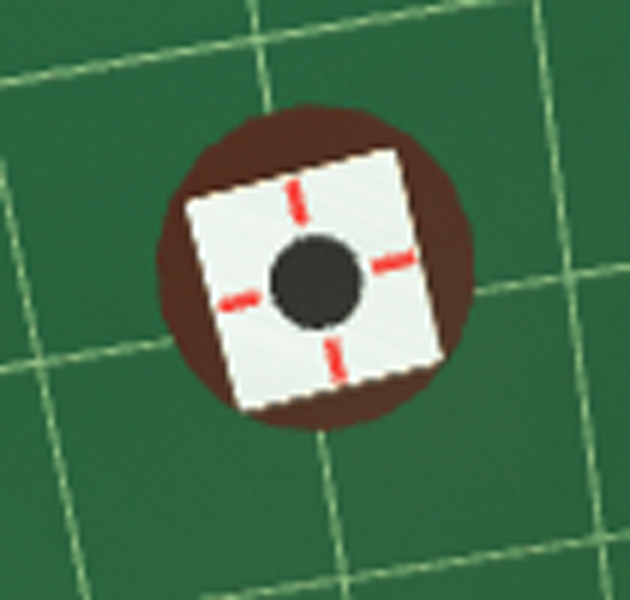

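Hub top corners are at (185,202), (395,148), (442,358) and (240,411), with the centre hole at (316,281).

```bash
python3 - <<'E'
from g import *
c,st=load("w3")
W=lambda u,v,z:ray(c,200+(u+.5)/6-.5,75+(v+.5)/6-.5,z,st)
P=np.array([W(*p,87) for p in((185,202),(395,148),(442,358),(240,411))])
print(P.mean(0),[np.linalg.norm(P[i]-P[i-1]).round(1) for i in range(4)],W(316,281,87))
e=[P[(i+1)%4]-P[i] for i in range(4)];a=[np.degrees(np.arctan2(v[1],v[0]))%90 for v in e];print(a,np.mean(a))
th=np.radians(np.mean(a))
for k in range(2):
    t=th+k*np.pi/2;goto([P.mean(0)[0],P.mean(0)[1],75],[0,0,-1],[np.cos(t),np.sin(t),0])
E
```

```text
[430.91698781 -64.85139697  87.        ] [np.float64(29.6), np.float64(29.7), np.float64(29.2), np.float64(29.5)] [430.96384283 -64.92856483  87.        ]
[np.float64(4.686393016827282), np.float64(4.548248153676468), np.float64(5.379462684854047), np.float64(4.977010025584989)] 4.897778470235696
turn [ 5.2000e-03 -2.0000e-04 -1.8152e+00] deg 104.0 shift m [0.0545 0.0005 0.1404]
turn [-2.0000e-04 -4.9000e-03  1.3264e+00] deg 76.0 shift m [0.0545 0.0005 0.1404]
turn [-0.0049 -0.0044  2.8972] deg 166.0 shift m [0.0545 0.0005 0.1404]
turn [ 0.003  -0.0033 -0.2444] deg 14.0 shift m [0.0545 0.0005 0.1404]
```

```bash
python3 -m pendant '[[[0,0,-0.08],[0.02,0,0.015],-1],[[0,0,-0.16],[0.042,0,0.04],-1],[[0,0,-0.244],[0.0545,0.0005,0.07],-1],[[0,0,-0.244],[0.0545,0.0005,0.1],-1],[[0,0,-0.244],[0.0545,0.0005,0.125],-1],[[0,0,-0.244],[0.0545,0.0005,0.14],-1],[[0,0,-0.244],[0.0545,0.0005,0.14],-1],[[0,0,-0.244],[0.0545,0.0005,0.14],-0.2]]' 100; python3 -c "
from g import *
goto([430.9,-64.9,75],[0,0,-1],[-np.sin(np.radians(4.9)),np.cos(np.radians(4.9)),0])"
```

```text
clock: 12.65
tcp_pos: [431.5, -64.7, 75.7]
tool_rot: [3.135, 0.134, 0.005]
wrist_force: [0.1, -0.1, 1.1]
gripper_width: 73.6
gripper_force: 0.0
turn [-0.0048 -0.0055  3.1414] deg 180.0 shift m [-0.0006  0.0001  0.0007]
turn [ 0.0035 -0.003  -0.0002] deg 0.3 shift m [-0.0006  0.0001  0.0007]
```

```bash
python3 -m pendant '[[[0,0,0],[0,0,0],0.5],[[0,0,0],[0,0,0],1],[[0,0,0],[0,0,0],1],[[0,0,0],[0,0,0],1],[[0,0,0],[0,0,0],1],[[0,0,0],[0,0,-0.01],1],[[0,0,0],[0,0,-0.04],1],[[0,0,0],[0,0,-0.085],1]]' 100
```

```text
clock: 13.45
tcp_pos: [428.5, -65.0, 159.6]
tool_rot: [3.135, 0.132, -0.007]
wrist_force: [1.0, 0.2, -1.5]
gripper_width: 28.4
gripper_force: 98.9
```

```bash
python3 -c "
from g import *
y=np.radians(-14.2)
goto([505.5,208.3,235],[0,0,-1],[-np.sin(y),np.cos(y),0])"
```

```text
turn [-0.0054  0.0059 -2.8099] deg 161.0 shift m [ 0.0993 -0.2656 -0.0768]
turn [0.0041 0.0038 0.3317] deg 19.0 shift m [ 0.0993 -0.2656 -0.0768]
```

```bash
python3 -m pendant '[[[0,0,0.04],[0,-0.01,-0.03],1],[[0,0,0.08],[0.012,-0.035,-0.065],1],[[0,0,0.12],[0.027,-0.075,-0.08],1],[[0,0,0.17],[0.043,-0.115,-0.08],1],[[0,0,0.22],[0.058,-0.155,-0.08],1],[[0,0,0.27],[0.073,-0.195,-0.08],1],[[0,0,0.32],[0.088,-0.235,-0.078],1],[[0,0,0.332],[0.0993,-0.2656,-0.077],1]]'; python3 -m pendant '[[[0,0,0],[0,0,0],1],[[0,0,0],[0,0,0],1],[[0,0,0],[0,0,0],1],[[0,0,0],[0,0,0],1],[[0,0,0],[0,0,0],1],[[0,0,0],[0,0,0],1],[[0,0,0],[0,0,0],1],[[0,0,0],[0,0,0],1]]'; python3 - <<'E'
from g import *
y=np.radians(-14.2)
goto([505.5,208.3,215],[0,0,-1],[-np.sin(y),np.cos(y),0])
st=robot.read_state();print(st["tcp_pos"],st["joint_positions"].round(2))
c,_=snap("side","s6")
E
```

```text
clock: 14.25
tcp_pos: [506.9, 210.6, 236.7]
tool_rot: [3.115, -0.388, 0.004]
wrist_force: [-0.1, -0.6, -1.7]
gripper_width: 28.2
gripper_force: 99.1
clock: 15.05
tcp_pos: [507.1, 208.4, 236.9]
tool_rot: [3.115, -0.388, 0.006]
wrist_force: [0.1, 0.8, -2.2]
gripper_width: 28.6
gripper_force: 99.1
turn [ 0.006   0.0032 -3.1414] deg 180.0 shift m [-0.0017  0.0004  0.0219]
turn [ 0.002  -0.0038  0.0002] deg 0.2 shift m [-0.0017  0.0004  0.0219]
[507.13848898 208.3782373  236.92797321] [ 0.69  0.26 -0.2   0.   -1.11  0.63]
```

```bash
python3 -m pendant '[[[0.002,-0.004,0],[-0.001,0,0.005],1],[[0.002,-0.004,0],[-0.001,0,0.01],1],[[0.002,-0.004,0],[-0.001,0,0.016],1],[[0.002,-0.004,0],[-0.001,0,0.022],1],[[0.002,-0.004,0],[-0.001,0,0.028],1],[[0.002,-0.004,0],[-0.001,0,0.033],1],[[0.002,-0.004,0],[-0.001,0,0.035],1],[[0.002,-0.004,0],[-0.001,0,0.035],1]]'
python3 -m pendant '[[[0,0,0],[0,0,0.002],1],[[0,0,0],[0,0,0.004],1],[[0,0,0],[0,0,0.006],1],[[0,0,0],[0,0,0.008],1],[[0,0,0],[0,0,0.01],1],[[0,0,0],[0,0,0.011],1],[[0,0,0],[0,0,0.012],1],[[0,0,0],[0,0,0.012],1]]'; python3 -c "
from g import *
print(robot.read_state()['moment'].round(3))"
```

```text
clock: 15.9
tcp_pos: [506.2, 208.7, 201.4]
tool_rot: [3.117, -0.387, -0.001]
wrist_force: [0.1, 0.2, -1.9]
gripper_width: 28.3
gripper_force: 99.1
clock: 16.7
tcp_pos: [506.2, 208.7, 189.7]
tool_rot: [3.117, -0.388, -0.001]
wrist_force: [-0.0, -0.2, -3.0]
gripper_width: 28.4
gripper_force: 99.1
[ 0.001 -0.031 -0.001]
```

The underside is below the key tops with no contact force, so it is meshing. I'll continue down to the seat.

```bash
python3 -m pendant '[[[0,0,0],[0,0,0.003],1],[[0,0,0],[0,0,0.006],1],[[0,0,0],[0,0,0.009],1],[[0,0,0],[0,0,0.012],1],[[0,0,0],[0,0,0.014],1],[[0,0,0],[0,0,0.016],1],[[0,0,0],[0,0,0.017],1],[[0,0,0],[0,0,0.017],1]]' 120
python3 -m pendant '[[[0,0,0],[0,0,0.0005],1],[[0,0,0],[0,0,0.001],1],[[0,0,0],[0,0,0.0015],1],[[0,0,0],[0,0,0.002],1],[[0,0,0],[0,0,0.002],1],[[0,0,0],[0,0,0.002],1],[[0,0,0],[0,0,0.002],1],[[0,0,0],[0,0,0.002],1]]'
```

```text
clock: 17.5
tcp_pos: [506.3, 208.7, 173.4]
tool_rot: [3.118, -0.387, 0.0]
wrist_force: [-3.2, -0.5, 4.8]
gripper_width: 28.0
gripper_force: 122.4
clock: 18.3
tcp_pos: [506.4, 208.7, 172.6]
tool_rot: [-3.118, 0.387, -0.001]
wrist_force: [-4.3, -0.4, 10.9]
gripper_width: 28.2
gripper_force: 123.5
```

```bash
python3 -m pendant '[[[0,0,0],[0,0,0.0005],1],[[0,0,0],[0,0,0.001],1],[[0,0,0],[0,0,0.0015],1],[[0,0,0],[0,0,0.002],1],[[0,0,0],[0,0,0.002],1],[[0,0,0],[0,0,0.002],1],[[0,0,0],[0,0,0.002],1],[[0,0,0],[0,0,0.002],1]]'
```

```text
clock: 19.1
tcp_pos: [506.5, 208.8, 172.5]
tool_rot: [-3.118, 0.386, -0.003]
wrist_force: [-8.0, -1.2, 19.7]
gripper_width: 27.9
gripper_force: 124.6
```

```bash
python3 -m pendant '[[[0,0,0],[-0.0004,0,0],1],[[0,0,0],[-0.0008,0,0],1],[[0,0,0],[-0.001,0,0.0003],1],[[0,0,0],[-0.001,0,0.0005],1],[[0,0,0],[-0.001,0,0.0005],1],[[0,0,0],[-0.001,0,0.0005],1],[[0,0,0],[-0.001,0,0.0005],1],[[0,0,0],[-0.001,0,0.0005],1]]'; python3 - <<'E'
from g import *
b,_=load("s5");s,_=snap("side","s7");z,_=load("side0")
for q in(b,s):
    d=np.abs(q["img"].astype(int)-z["img"].astype(int)).sum(2)>60
    ys,xs=np.where(d[195:260,300:345]);print([(y+195,xs[ys==y].min()+300,xs[ys==y].max()+300) for y in range(0,65,4) if (ys==y).any()])
# head on spindle: bore-top centre should project here if home (hub top z 183)
i=s["img"];print(proj(s,[505.5,208.3,151]),proj(s,[505.5,208.3,96]))
hsv=cv2.cvtColor(i,cv2.COLOR_RGB2HSV)
p=proj(s,[505.5,208.3,110]).astype(int);print([tuple(i[v,p[0]]) for v in range(p[1]-25,p[1]+22,3)],p)
print(np.abs(robot.read_state()["dq"]).max())
E
```

```text
clock: 19.9
tcp_pos: [506.3, 208.8, 172.5]
tool_rot: [-3.118, 0.385, -0.005]
wrist_force: [-6.2, -2.2, 21.1]
gripper_width: 28.1
gripper_force: 124.7
[(203, np.int64(312), np.int64(318)), (207, np.int64(310), np.int64(321)), (211, np.int64(312), np.int64(323)), (215, np.int64(320), np.int64(323)), (231, np.int64(317), np.int64(320)), (235, np.int64(318), np.int64(321)), (239, np.int64(319), np.int64(321)), (243, np.int64(319), np.int64(321))]
[(203, np.int64(312), np.int64(318)), (207, np.int64(309), np.int64(321)), (211, np.int64(312), np.int64(322)), (215, np.int64(316), np.int64(322)), (231, np.int64(315), np.int64(315)), (235, np.int64(312), np.int64(315)), (239, np.int64(312), np.int64(315))]
[216.87736507 172.80889578] [217.77870484 183.64927842]
[(np.uint8(39), np.uint8(39), np.uint8(35)), (np.uint8(31), np.uint8(35), np.uint8(29)), (np.uint8(46), np.uint8(45), np.uint8(40)), (np.uint8(54), np.uint8(54), np.uint8(47)), (np.uint8(36), np.uint8(37), np.uint8(32)), (np.uint8(59), np.uint8(56), np.uint8(49)), (np.uint8(69), np.uint8(69), np.uint8(55)), (np.uint8(74), np.uint8(63), np.uint8(49)), (np.uint8(39), np.uint8(32), np.uint8(23)), (np.uint8(40), np.uint8(30), np.uint8(23)), (np.uint8(40), np.uint8(33), np.uint8(23)), (np.uint8(103), np.uint8(107), np.uint8(90)), (np.uint8(198), np.uint8(215), np.uint8(188)), (np.uint8(195), np.uint8(210), np.uint8(186)), (np.uint8(170), np.uint8(182), np.uint8(156)), (np.uint8(65), np.uint8(85), np.uint8(113))] [217 180]
0.0011053916920781485
```

```bash
python3 - <<'E'
from g import *
z,_=load("side0");n,_=snap("side","s8")
for q in(load("s6")[0],load("s7")[0],n):
    d=np.abs(q["img"].astype(int)-z["img"].astype(int)).sum(2)>60
    ys,xs=np.where(d[222:260,300:345]);print(len(xs),xs.mean()+300,ys.mean()+222)
print(robot.read_state()["wrist_force"])
E
```

```text
37 314.2432432432432 235.40540540540542
37 313.43243243243245 235.8108108108108
37 313.2972972972973 235.6216216216216
[-6.40780133 -1.52007292 21.24251224]
```

```bash
python3 -c "
from cell import robot
print(robot.finish_job())"
```

```text
the job is handed in; nothing more can be done
None
```

I handed the job in at about 20 s, and no verdict came back: the side camera shows the spanner hanging still by its ring on the hook, and the walnut head is meshed, still gripped at about 125 N and pressed down with about 21 N, with the wrist height and its firm stop consistent with sitting on the shoulder.

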